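# Unstack the goods onto their display boards

## Robot

A 6-joint arm with a two-finger parallel gripper is mounted at the origin on the work surface. World frame = base frame: x ahead of the robot, y to its left, z up, the work surface at z = 0. Lengths are in mm, angles in degrees, forces in N, time in s.
With the tool pointing down it reaches from about 350 to 850 mm from the base axis. Payload 8.1 kg.
Tool frame: the origin (TCP) lies midway between the tips of the shut fingers; the grasp point (between the pads) lies grip_depth behind it (grip_depth is the distance from the TCP to the grasp point, in mm); z points along the fingers, y is the line along which they close (so a half turn about z gives the same grasp; the last joint's range is limited). The gripper opens to 85 mm and grips with 20 to 120 N. Pads are 22 mm wide; open, the fingers measure 114 mm over their backs; the gripper's body (76 mm by 85 mm) begins 54 mm behind the grasp point. The pads swing forward as they close: fully open they stand 13 mm farther back than shut.
Start: joints at [-73.419, 7.471, 85.268, -0, 87.261, -4.893], TCP at [219.672, -558.345, 231.292] pointing down, gripper open.
Joint ranges: [-169.43, 169.43], [-51.17, 129.36], [1.28, 143.12], [-76.62, 256.62], [0, 156.53], [-152.29, 152.29]. Speed limits (degrees/s): [136.94, 136.94, 159.86, 180, 180, 180].

## Interface

Orientations are given as [roll, pitch, yaw] about the fixed x, y, z axes, in that order (R = Rz(yaw) Ry(pitch) Rx(roll)).
In Python, from bench import sense, snapshot, hand_in, grip_depth gives the robot as it stands. The module is installed in compiled form; this text tells all that it offers.
- The arm moves only by the tool apply_moves, never from a script. Its argument "series" is text: rows parted by semicolons, each of 5 numbers parted by spaces: the shift along the tool's x, y, z each as a share of 0.3 m, from -1 to 1, then the turn about the tool's z as a share of 2 rad, from -1 to 1, then the gripper's target within -1 to 1 (shut at 1, half-way at 0, fully open at -1). In form: tx ty tz twist gripper; .... A call has 1 to 5 rows; each row shifts and turns the commanded pose from where the row before left it, along the tool's axes as they then stand; what a row does not reach is not made up. A row lasts 1/12 s, in which the tool goes at most 41.7 mm and 7.16 degrees, less where a joint would pass 70% of its speed; a pose out of reach is approached as far as the arm can. A call with a number of a shift or a turn outside -1 to 1 is refused whole. A call with a gripper value outside its range is refused whole. The fingers move at their own pace and stop on an object; "squeeze" is the grip in N (left out, the last holds). Time passes only in rows, so rows that do not move let the fingers close. It gives the time, the measured TCP pose, the force, the opening and the grip force at its end, in the units of the state.
- sense(): the state, without advancing time (a new reading comes with each control period).
- snapshot(name): name is "scene" or "top" or "wrist"; returns a dict with "frame" (480x640x3 uint8, blue, green, red), "depth" (480x640 float32, mm along the optical axis (not along the pixel's ray), 0 where there is no reading), "intrinsics" (3x3 intrinsics, pixels), "dist" ([k1, k2, p1, p2, k3] as OpenCV has them; the pictures are not rectified), "extrinsics" (4x4, takes a point from camera to world coordinates); the wrist camera has in their place "tool_from_camera" (4x4, takes a point from camera to tool coordinates, whose origin is the TCP and whose axes are the flange's). Camera axes: x right, y down, z forward; pixel columns grow to the right and rows downward; lengths in mm; the calibration is good to about 2 mm. A picture is of the moment at which its call begins: read the wrist's pose just before it.
- hand_in(): hands the job in; it is judged then, once.
The state is a dict: "time": time; "joint_pos": joint angles; "qd": joint speeds; "joint_efforts": joint torques, N m; "tool_pos": TCP position; "tcp_rot": TCP orientation; "ft_force": force on the tool from outside, world axes, zero at the start; "wrist_torque": the same for the moment, N m; "finger_gap": finger opening in mm; "grip_force": force on a finger pad.
Only numpy, scipy, OpenCV 4.12 (cv2) and the standard library are available. Lean on these libraries where they do the work, as an engineer would, in place of code of your own. Each camera call takes 0.05 s, during which the arm holds its last target. There are 200 camera calls.

## Task

Set out the market stall: take the stack of four goods apart and put each one down in the middle of the thin plywood display board that has its own outline (long box on the wide oblong board, slim case on the narrow oblong board, square box on the square board, round tin on the round board), right way up and lined up with the board's edges. Keep the goods upright all the time, and leave the tea glass and the honey jar standing where they are.

Things in the scene. Friction and masses are not known exactly. Their poses are not given: they have to be found in the camera images.
- date_box_mid (a point): Centre of the long date box, the bottom of the stack: dark wooden box, 160 (own x) x 64 (own y) x 38 mm high, closed, with a lighter lid and a brass band near each end, 350 g. The point is half-way up, 19 mm above its underside; z is up. It stands flat on the table. On its lid, at 36 mm to either side of its centre along its x, stand the round tin and the square box (which of them on which side varies).
- round_tin_mid (a point): Centre of the round tin: closed metal tin, 56 mm diameter x 42 mm high, 150 g; point 21 mm above its underside; z up. Stands on the long box beside the square box (gap about 17 mm along the long box's x), so its free sides are along the long box's y.
- square_box_mid (a point): Centre of the square box: plain brown cardboard box with lid, 54 x 54 x 42 mm high, 140 g; point 21 mm above its underside; x and y along its sides, z up. Stands on the long box, its sides parallel to it within 0.05 rad.
- stick_case_mid (a point): Centre of the slim stick case: pale wooden closed case, 130 (own x) x 24 (own y) x 32 mm high, 120 g; point 16 mm above its underside; z up. It is the top of the stack and lies as a bridge over the round tin and the square box, along the long box's x within 0.08 rad.
- long_board: Wide oblong display board for the long box: fixed plywood, 184 (own x) x 88 (own y) x 5 mm thick. Origin: centre of its underside, on the table; z up.
- slim_board: Narrow oblong display board for the slim case: fixed plywood, 154 (own x) x 48 (own y) x 5 mm thick. Origin: centre of its underside; z up.
- square_board: Square display board for the square box: fixed plywood, 78 x 78 x 5 mm thick, sides along its x and y. Origin: centre of its underside; z up.
- round_board: Round display board for the round tin: fixed plywood, 80 mm diameter x 5 mm thick. Origin: centre of its underside; z up. The four boards and the stack trade places; they stand at least 20 mm apart.
- tea_glass: Bystander: small amber tea glass, loose, 48 mm diameter at the top, 58 mm high; origin at the centre of its underside. Leave it standing where it is.
- honey_jar: Bystander: honey jar with a brass lid, loose, 52 mm diameter, 72 mm high; origin at the centre of its underside. Leave it standing where it is. All other goods (stick bundles, basket, scale, trays) are fixed, lie farther out along the table's back and sides, at least 40 mm from any board and from the stack, and are under 100 mm high.
Mind the look-alikes: they are no part of the job. What is shaped like the part that bears round_tin_mid but green is not meant. Leave any purple look-alike of the part that bears square_box_mid alone.

How it is judged (in metres and radians):
At the end, for the whole second after the job is handed in: Each of the four goods rests flat on its own board (centre within 14 mm of the board's centre, height within 4 mm of resting on it, tilt under 0.1 rad); long box, slim case and square box lined up with their board within 0.2 rad; all at rest (horizontal distance between date_box_mid and long_board below 0.014 m and z of date_box_mid in the frame of long_board between 0.02 and 0.028 m and angle between each of date_box_mid, stick_case_mid, square_box_mid, round_tin_mid's own z axis and vertical below 0.1 rad and angle between the x axis of date_box_mid and the x axis of long_board, either way round below 0.2 rad and linear speed of each of date_box, stick_case, square_box, round_tin below 0.02 m/s and horizontal distance between stick_case_mid and slim_board below 0.014 m and z of stick_case_mid in the frame of slim_board between 0.017 and 0.025 m and angle between the x axis of stick_case_mid and the x axis of slim_board, either way round below 0.2 rad and horizontal distance between square_box_mid and square_board below 0.014 m and z of square_box_mid in the frame of square_board between 0.022 and 0.03 m and (angle between the x axis of square_box_mid and the x axis of square_board, either way round below 0.2 rad or angle between the x axis of square_box_mid and the y axis of square_board, either way round below 0.2 rad) and horizontal distance between round_tin_mid and round_board below 0.014 m and z of round_tin_mid in the frame of round_board between 0.022 and 0.03 m); the robot touches nothing.
It fails at once if one of the goods is tipped by more than about 35 degrees (angle between any of date_box_mid, stick_case_mid, square_box_mid, round_tin_mid's own z axis and vertical above 0.6 rad).
It fails at once if the tea glass is shifted by more than 25 mm or tipped over (distance of tea_glass from where it was at the start of the episode above 0.025 m or angle between tea_glass's own z axis and vertical above 0.5 rad).
It fails at once if the honey jar is shifted by more than 25 mm or tipped over (distance of honey_jar from where it was at the start of the episode above 0.025 m or angle between honey_jar's own z axis and vertical above 0.5 rad).
It also fails if it takes over 128 s, if anything falls off the work surface, if the arm or the gripper's body presses on something with over 40 N, if the wrist force passes 120 N, or if a joint passes its speed limit or range.

## Working session

There is one attempt and no reset: what is moved stays moved. The work goes in short steps, Python scripts to look and compute and a tool call to move; the robot and the scene stay as the last step left them, time stands still between calls to the robot, and variables do not carry over. Pictures are saved under pics/ and viewed, at most 14 in all, crops included, and the job is handed in when it is done.

Besides the shell and the picture viewer there is one more tool, called after ">>>" by a JSON object that holds its "name" and its "arguments", one argument or row to a line. apply_moves: Moves the arm, as the interface text tells. Its arguments: {"type":"object","properties":{"series":{"type":"string"},"squeeze":{"type":"number"}},"required":["series"]}

```bash
mkdir -p pics; cat > h.py <<'E'
import numpy as np, cv2
from bench import sense, snapshot, hand_in, grip_depth
def save(n,img): cv2.imwrite(f'pics/{n}.png',img)
def cloud(s,T=None):
    K=np.array(s['intrinsics']);d=np.array(s['dist']);D=s['depth'];h,w=D.shape
    u,v=np.meshgrid(np.arange(w),np.arange(h))
    p=cv2.undistortPoints(np.stack([u,v],-1).reshape(-1,1,2).astype(np.float32),K,d).reshape(h,w,2)
    P=np.dstack([p*D[...,None],D])
    T=np.array(s['extrinsics']) if T is None else T
    W=P@T[:3,:3].T+T[:3,3]; W[D<=0]=np.nan
    return W
E
python3 - <<'E'
from h import *
np.set_printoptions(precision=2,suppress=True)
print(sense(),grip_depth if not callable(grip_depth) else grip_depth())
import pickle
for n in('top','scene'):
    s=snapshot(n); save(n+'0',s['frame']); pickle.dump(s,open(n+'.pkl','wb'))
    print(n,s['intrinsics'],s['extrinsics'])
E
```

```text
{'time': 0.0, 'joint_pos': array([-73.42,   7.52,  85.33,  -0.  ,  87.26,  -4.89]), 'qd': array([ 0.05,  0.1 ,  0.1 , -0.09, -0.12, -0.04]), 'joint_efforts': array([  0.  , -56.94, -50.06,   0.  ,   0.02,  -0.  ]), 'tool_pos': array([ 219.51, -557.81,  230.23]), 'tcp_rot': array([-179.89,   -0.01,   21.47]), 'ft_force': array([-0.19,  0.81,  0.71]), 'wrist_torque': array([-0.01, -0.02,  0.03]), 'grip_force': 0.0, 'finger_gap': 85.51142946649705} 18.700000000000003
top [[574.94   0.   321.44]
 [  0.   574.94 240.79]
 [  0.     0.     1.  ]] [[  -0.01   -1.      0.08  398.12]
 [  -1.      0.01    0.03  -15.19]
 [  -0.03   -0.08   -1.   1247.24]
 [   0.      0.      0.      1.  ]]
scene [[550.67   0.   329.49]
 [  0.   550.67 234.66]
 [  0.     0.     1.  ]] [[   0.76    0.42   -0.49 1031.18]
 [   0.65   -0.48    0.6  -632.87]
 [   0.02   -0.77   -0.63  748.75]
 [   0.      0.      0.      1.  ]]
```

View pics/top0.png

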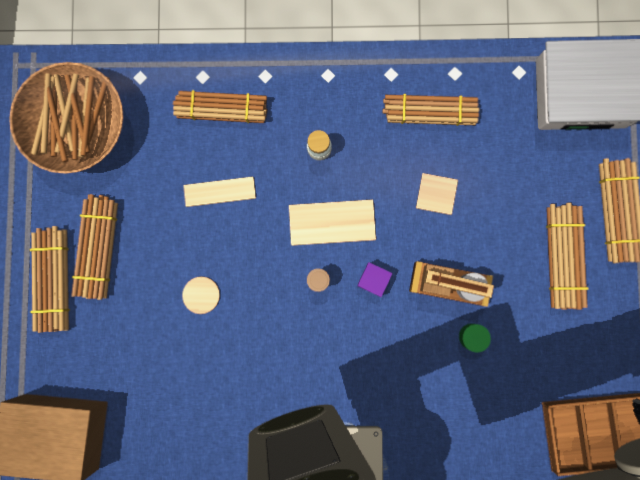

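View pics/scene0.png

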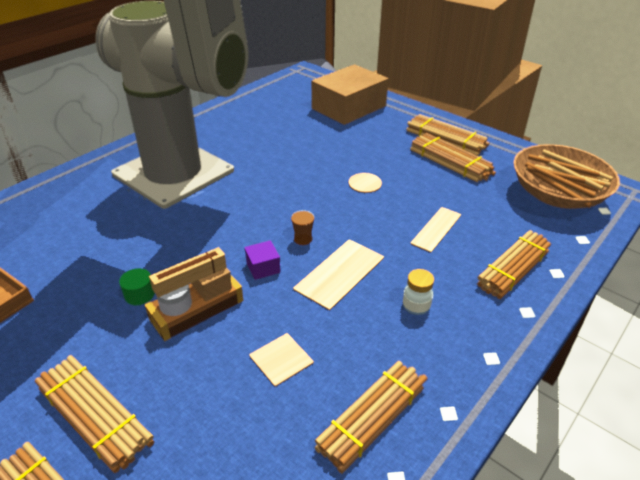

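The top view shows the four boards: slim (219,192), long (332,222), square (437,194) and round (201,295). The stack is at (453,284), with the square box on the left and the tin on the right at (474,287). The bystanders are the glass (318,280) and the jar (319,145), and the decoys are purple (375,279) and green (476,338).

```bash
cat >> h.py <<'E'
def rays(s,uv,z,T=None):
    K=np.array(s['intrinsics']);d=np.array(s['dist']);T=np.array(s['extrinsics']) if T is None else T
    p=cv2.undistortPoints(np.array(uv,np.float32).reshape(-1,1,2),K,d).reshape(-1,2)
    r=np.c_[p,np.ones(len(p))]@T[:3,:3].T
    return (T[:3,3]+r*((z-T[2,3])/r[:,2:]))[:,:2]
def rect(xy):
    (c,(w,h),a)=cv2.minAreaRect(np.array(xy,np.float32))
    if w<h: w,h,a=h,w,a+90
    return np.round([*c,w,h,(a+90)%180-90],1)
E
python3 - <<'E'
from h import *
import pickle
np.set_printoptions(precision=1,suppress=True)
s=pickle.load(open('top.pkl','rb')); W=cloud(s); f=s['frame']; hsv=cv2.cvtColor(f,cv2.COLOR_BGR2HSV)
m=((hsv[...,0]<30)&(hsv[...,2]>190)&(hsv[...,1]<150)).astype(np.uint8)
for n,(u,v) in dict(slim=(219,192),long=(332,222),square=(437,194),round=(201,295)).items():
    k,l=cv2.connectedComponents(m); mm=(l==l[v,u]).astype(np.uint8)
    c=max(cv2.findContours(mm,cv2.RETR_EXTERNAL,cv2.CHAIN_APPROX_NONE)[0],key=cv2.contourArea)
    xy=rays(s,c.reshape(-1,2),5); M=W[mm>0]
    print(n,rect(xy),'circ',cv2.minEnclosingCircle(xy.astype(np.float32)),'z',np.nanmedian(M[:,2]),'mean',np.nanmean(rays(s,np.argwhere(mm)[:,::-1],5),0))
roi=np.zeros_like(m);roi[255:312,400:505]=1
for n,a,b in(('case',104,122),('mid',74,88),('long',30,46)):
    mm=(roi>0)&(W[...,2]>a)&(W[...,2]<b); print(n,mm.sum(),rect(W[mm][:,:2]),np.median(W[mm][:,2]))
    if n=='mid':
        k,l,st,ce=cv2.connectedComponentsWithStats(mm.astype(np.uint8))
        print(st,ce,[np.r_[W[l==i].min(0),W[l==i].max(0)] for i in range(1,k)])
for n,(u,v) in dict(glass=(318,280),jar=(319,145),purple=(375,279),green=(476,338)).items():
    P=W[v-3:v+4,u-3:u+4].reshape(-1,3);print(n,np.nanmedian(P,0))
big=cv2.resize(f[240:330,380:520],None,fx=5,fy=5,interpolation=cv2.INTER_CUBIC);save('crop0',big)
E
```

```text
slim [610.8 240.1 153.1  47.4 -83.6] circ ((611.0518188476562, 240.435546875), 78.41620635986328) z 5.947014132364075 mean [610.8 240.1]
long [540.8  -6.  183.2  87.2 -86.8] circ ((540.2091064453125, -5.785810470581055), 100.2086410522461) z 5.594099019426039 mean [540.6  -6.1]
square [ 600.8 -233.8   77.1   76.8  -11.5] circ ((600.5372924804688, -233.16378784179688), 52.963314056396484) z 5.132216134402597 mean [ 600.6 -233.8]
round [384.3 278.7  77.6  75.9   0.5] circ ((384.6238098144531, 278.74212646484375), 39.39268112182617) z 6.246211043798553 mean [384.5 278.8]
case 832 [ 406.  -254.2  129.8   24.2   76.3] 112.63949060788855
mid 685 [ 406.6 -253.1  126.5   55.7   78.2] 80.58539646070926
[[     0      0    640    480 306515]
 [   426    264     28     12    164]
 [   425    272      1      2      2]
 [   463    273     25     11    143]
 [   424    276      1      3      3]
 [   422    281     30     15    233]
 [   460    291     24     10    139]
 [   485    296      1      1      1]] [[319.2 239.4]
 [439.7 269.1]
 [425.  272.5]
 [475.3 277.1]
 [424.  277. ]
 [435.8 288.6]
 [470.7 295.8]
 [485.  296. ]] [array([ 422.1, -250. ,   75.8,  444.6, -195.8,   87.4]), array([ 426.3, -193.5,   83.1,  428.4, -193.1,   85.7]), array([ 405.7, -317.5,   74.9,  426.1, -269.2,   85.7]), array([ 416.3, -191.8,   80.3,  420.4, -190.9,   85.8]), array([ 382.1, -244.7,   74.4,  410.4, -187.7,   86.8]), array([ 371.8, -308.3,   74.4,  390. , -262.9,   87.7]), array([ 379.8, -312. ,   81.2,  379.8, -312. ,   81.2])]
long 766 [ 406.4 -254.5  160.6   64.6   78.7] 38.44071856546964
glass [414.   22.7  60.5]
jar [693.7  18.6  72.4]
purple [415.5 -95.6  42.6]
green [ 293.5 -301.3   42.6]
```

View pics/crop0.png

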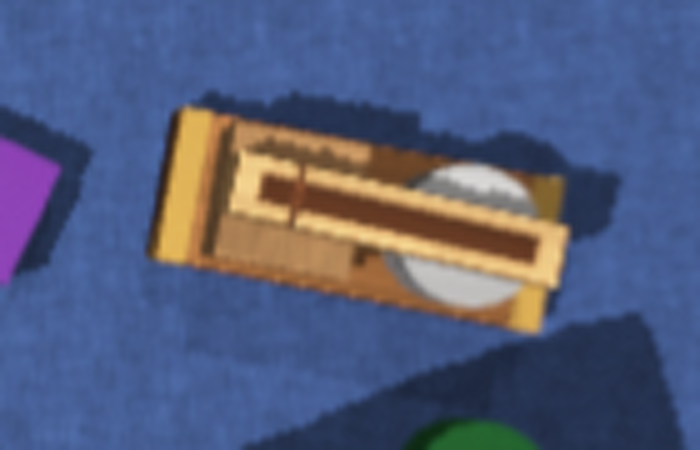

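All sizes match what was given: case 129.8x24.2 at z 112.6, long box 160.6x64.6, boards within 1-2 mm. First I go over the stack and turn to the case's yaw.

>>> {"name": "apply_moves", "arguments": {
  "series": "0.0949 -0.0716 0 0 -1; 0.0949 -0.0716 0 0 -1; 0.0949 -0.0716 0 0 -1; 0.0949 -0.0716 0 0 -1; 0.0949 -0.0716 0 0 -1",
  "squeeze": 30
}}

```text
time: 0.52
tool_pos: [313.1, -404.6, 230.7]
tcp_rot: [-179.9, 0.0, 21.4]
ft_force: [0.4, -0.2, 0.2]
finger_gap: 85.2
grip_force: 0.0
```

>>> {"name": "apply_moves", "arguments": {
  "series": "0.0949 -0.0716 0 0 -1; 0.0949 -0.0716 0 0 -1; 0.0949 -0.0716 0 0 -1; 0.0949 -0.0716 0 0 -1; 0.0949 -0.0716 0 0 -1"
}}

```text
time: 0.93
tool_pos: [406.3, -252.5, 231.0]
tcp_rot: [-180.0, 0.0, 21.5]
ft_force: [0.9, -1.1, -0.3]
finger_gap: 85.3
grip_force: 0.0
```

>>> {"name": "apply_moves", "arguments": {
  "series": "0 0 0 -0.0598 -1; 0 0 0 -0.0598 -1; 0 0 0 -0.0598 -1; 0 0 0 -0.0598 -1; 0 0 0 -0.0598 -1"
}}

```text
time: 1.35
tool_pos: [405.8, -253.8, 230.8]
tcp_rot: [-180.0, -0.0, 56.1]
ft_force: [-0.4, -0.2, -0.1]
finger_gap: 85.2
grip_force: 0.0
```

>>> {"name": "apply_moves", "arguments": {
  "series": "0 0 0 -0.0598 -1; 0 0 0 -0.0598 -1; 0 0 0 -0.0598 -1; 0 0 0 0 -1; 0 0 0 0 -1"
}}

```text
time: 1.77
tool_pos: [405.8, -254.1, 230.9]
tcp_rot: [-180.0, -0.0, 76.1]
ft_force: [0.2, 0.5, -0.9]
finger_gap: 85.5
grip_force: 0.0
```

```bash
cat >> h.py <<'E'
def toolT(st):
    from scipy.spatial.transform import Rotation as R
    T=np.eye(4);T[:3,:3]=R.from_euler('xyz',st['tcp_rot'],degrees=True).as_matrix();T[:3,3]=st['tool_pos'];return T
def wrist():
    st=sense();s=snapshot('wrist');T=toolT(st)@np.array(s['tool_from_camera']);return s,T,st
def go(st,x,y,z,yaw):
    "translation first at present yaw, then twist; prints totals in shares"
    a=np.radians(st['tcp_rot'][2]);d=np.array([x,y,z])-st['tool_pos']
    t=np.array([d[0]*np.cos(a)+d[1]*np.sin(a),d[0]*np.sin(a)-d[1]*np.cos(a),-d[2]])/300
    dy=(yaw-st['tcp_rot'][2]+180)%360-180
    print('shift',t.round(4),'rows',np.linalg.norm(t[:2])/.137,'twist',round(-np.radians(dy)/2,4),'rows',abs(dy)/7.1)
E
python3 - <<'E'
from h import *
import pickle
np.set_printoptions(precision=1,suppress=True)
s,T,st=wrist();save('w1',s['frame']);print(st['tool_pos'],st['tcp_rot'],st['ft_force'])
print(s['tool_from_camera'])
W=cloud(s,T)
for n,a,b in(('case',106,120),('mid',76,86),('long',32,44),('all',25,130)):
    mm=(W[...,2]>a)&(W[...,2]<b);
    k,l,stt,ce=cv2.connectedComponentsWithStats(mm.astype(np.uint8))
    for i in range(1,k):
        if stt[i,4]>800:
            P=W[l==i];print(n,stt[i,4],rect(P[:,:2]),np.median(P[:,2]),ce[i])
go(st,406,-254.2,84,76.3)
E
```

```text
[ 405.8 -254.1  230.9] [-180.    -0.    76.1] [ 0.2  0.5 -0.9]
[[  -0.    -1.    -0.3   75.2]
 [   1.    -0.    -0.     0.3]
 [  -0.    -0.3    1.  -142.8]
 [   0.     0.     0.     1. ]]
case 4651 [ 406.6 -256.9  130.3   24.2   76.6] 112.2881827718374 [322.  232.3]
mid 926 [ 434.7 -225.1   54.6   12.6   77.9] 80.31014467415693 [344.7 187.5]
mid 1106 [ 394.7 -217.5   54.5   15.6   78.2] 80.30380384122134 [297.4 188.4]
long 4695 [416.4 -96.4  55.3  55.1 -25.9] 42.327357723741045 [288.2  39.8]
long 1309 [ 417.9 -202.2   64.2   49.   -11.3] 38.328525998007024 [319.5 146.3]
long 2215 [ 295.8 -302.7   56.4   56.1   49.3] 42.213900699272074 [231.5 284.3]
all 4846 [416.4 -96.4  55.3  55.1 -25.9] 42.33843958827052 [288.3  40. ]
all 10423 [ 407.1 -256.6  159.9   64.5   78.6] 81.03274158865588 [321.8 217.1]
all 2323 [ 295.8 -302.7   56.4   56.1   49.3] 42.17849935414921 [232.  283.5]
all 3881 [ 424.2 -500.5  139.2   67.3   -1.2] 29.133271596825466 [387.1 396.3]
all 1065 [ 578.3 -632.8   59.2   56.7   69.9] 29.365087575795656 [515.6 459.6]
shift [-0.   0.   0.5] rows 0.0061690981307849415 twist -0.002 rows 0.031560571213531084
```

View pics/w1.png

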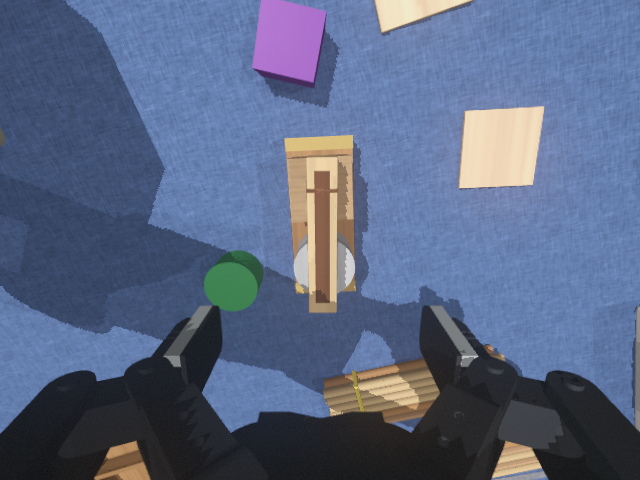

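The wrist view shows the stack centred under the open fingers, with the case at (322,235). The wrist depth agrees with the top camera to 2-3 mm. Descend and grip the case.

>>> {"name": "apply_moves", "arguments": {
  "series": "-0.004 0 0.12 0 -1; 0 0 0.12 0 -1; 0 0 0.12 0 -1; 0 0 0.08 0 -1; 0 0 0.0495 0 -1"
}}

```text
time: 2.23
tool_pos: [403.7, -253.9, 80.6]
tcp_rot: [-179.7, -0.1, 76.1]
ft_force: [0.4, 0.6, -1.3]
finger_gap: 85.1
grip_force: 0.0
```

>>> {"name": "apply_moves", "arguments": {
  "series": "0 0 0 0 1; 0 0 0 0 1; 0 0 0 0 1; 0 0 0 0 1; 0 0 0 0 1"
}}

```text
time: 2.65
tool_pos: [406.8, -256.2, 86.2]
tcp_rot: [179.8, 0.1, 76.3]
ft_force: [0.8, 0.3, -0.1]
finger_gap: 25.5
grip_force: 0.0
```

>>> {"name": "apply_moves", "arguments": {
  "series": "0 0 0 0 1; 0 0 0 0 1; 0 0 0 0 1; 0 0 0 0 1; 0 0 0 0 1"
}}

```text
time: 3.07
tool_pos: [406.8, -256.3, 86.3]
tcp_rot: [179.8, 0.1, 76.3]
ft_force: [-0.1, 0.5, 5.7]
finger_gap: 23.8
grip_force: 30.9
```

>>> {"name": "apply_moves", "arguments": {
  "series": "0 0 -0.02 0 1; 0 0 -0.06 0 1; 0 0 -0.1 0 1; 0 0 -0.1 0 1; 0 0 -0.05 0 1"
}}

```text
time: 3.48
tool_pos: [406.8, -256.2, 187.8]
tcp_rot: [179.8, 0.1, 76.3]
ft_force: [0.8, 0.0, -0.4]
finger_gap: 23.4
grip_force: 29.9
```

>>> {"name": "apply_moves", "arguments": {
  "series": "0 0 0 -0.04 1; 0 0 0 -0.05 1; 0 0 0 -0.05 1; 0 0 0 -0.035 1; 0 0 0 0 1"
}}

```text
time: 3.9
tool_pos: [405.7, -255.4, 183.9]
tcp_rot: [180.0, 0.0, 96.5]
ft_force: [-0.2, 0.4, -1.1]
finger_gap: 23.4
grip_force: 29.9
```

```bash
python3 - <<'E'
from h import *
st=sense();print(st['tool_pos'],st['tcp_rot'],st['finger_gap'],st['grip_force']);go(st,610.8,240.1,186,96.4)
E
```

```text
[ 405.67804643 -255.37725187  183.94452651] [1.79984201e+02 1.42559095e-02 9.65295785e+01] 23.385870349838132 29.868089854717255
shift [ 1.5631  0.8671 -0.0069] rows 13.04764172636765 twist 0.0011 rows 0.018250492480358968
```

>>> {"name": "apply_moves", "arguments": {
  "series": "0.06 0.033 0 0 1; 0.114 0.0633 0 0 1; 0.114 0.0633 0 0 1; 0.114 0.0633 0 0 1; 0.114 0.0633 0 0 1"
}}

```text
time: 4.32
tool_pos: [474.2, -90.5, 183.9]
tcp_rot: [180.0, 0.0, 96.1]
ft_force: [1.7, -0.8, -1.5]
finger_gap: 23.3
grip_force: 29.9
```

>>> {"name": "apply_moves", "arguments": {
  "series": "0.114 0.0633 0 0 1; 0.114 0.0633 0 0 1; 0.114 0.0633 0 0 1; 0.114 0.0633 0 0 1; 0.114 0.0633 0 0 1"
}}

```text
time: 4.73
tool_pos: [549.7, 90.5, 183.8]
tcp_rot: [180.0, 0.0, 96.2]
ft_force: [1.2, -1.2, -0.8]
finger_gap: 23.7
grip_force: 29.9
```

>>> {"name": "apply_moves", "arguments": {
  "series": "0.114 0.0633 0 0 1; 0.114 0.0633 0 0 1; 0.114 0.0633 0 0 1; 0.085 0.047 0 0 1; 0.0501 0.0275 0 0 1"
}}

```text
time: 5.15
tool_pos: [612.7, 243.0, 183.3]
tcp_rot: [-180.0, -0.0, 96.3]
ft_force: [1.0, -0.9, -1.1]
finger_gap: 23.5
grip_force: 29.9
```

>>> {"name": "apply_moves", "arguments": {
  "series": "0 0 0 0 1; 0 0 0 0 1; 0 0 0 0 1"
}}

```text
time: 5.4
tool_pos: [612.1, 238.8, 183.2]
tcp_rot: [-180.0, 0.0, 96.3]
ft_force: [0.2, -0.7, -0.7]
finger_gap: 23.8
grip_force: 29.9
```

```bash
python3 - <<'E'
from h import *
np.set_printoptions(precision=1,suppress=True)
s,T,st=wrist();save('w2',s['frame']);print(st['tool_pos'],st['tcp_rot'],st['finger_gap']);go(st,610.8,240.1,13,96.4)
s=snapshot('top');save('t2',s['frame'])
W=cloud(s);m=(W[...,2]>3)&(W[...,2]<9)
f=s['frame']; hsv=cv2.cvtColor(f,cv2.COLOR_BGR2HSV)
E
```

```text
[612.1 238.8 183.2] [-180.     0.    96.3] 23.769024245598604
shift [ 0.  -0.   0.6] rows 0.044358805277067925 twist -0.0012 rows 0.019058666393270484
```

View pics/w2.png

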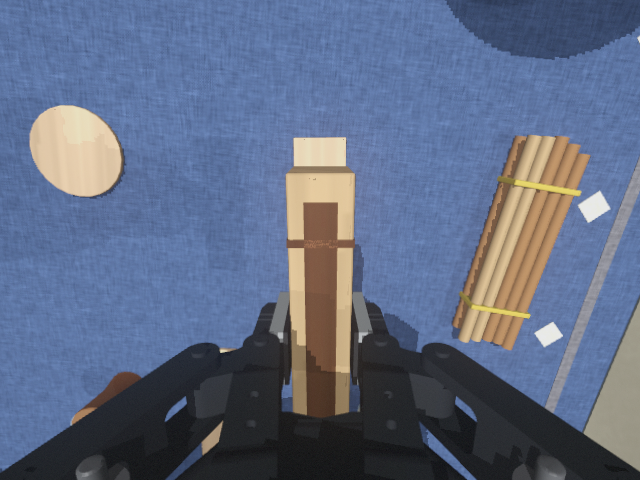

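The view shows the case held straight over the slim board, whose end shows at (320,150) on the same axis. Lower it.

>>> {"name": "apply_moves", "arguments": {
  "series": "0 0 0.08 0 1; 0 0 0.12 0 1; 0 0 0.12 0 1; 0 0 0.12 0 1; 0 0 0.08 0 1"
}}

```text
time: 5.92
tool_pos: [610.3, 237.5, 23.8]
tcp_rot: [-179.8, 0.0, 96.2]
ft_force: [-0.4, -0.4, -1.5]
finger_gap: 23.1
grip_force: 29.9
```

>>> {"name": "apply_moves", "arguments": {
  "series": "0 0 0.03 0 1; 0 0 0.012 0 1; 0 0 0 0 1; 0 0 0 0 1"
}}

```text
time: 6.25
tool_pos: [614.1, 239.6, 17.4]
tcp_rot: [179.8, -0.0, 96.3]
ft_force: [0.5, -0.8, -0.5]
finger_gap: 23.6
grip_force: 29.9
```

>>> {"name": "apply_moves", "arguments": {
  "series": "0 0 0.003 0 1; 0 0 0.003 0 1; 0 0 0 0 1; 0 0 0 0 1"
}}

```text
time: 6.58
tool_pos: [612.8, 239.6, 13.9]
tcp_rot: [179.9, -0.0, 96.4]
ft_force: [0.4, 0.1, -1.3]
finger_gap: 23.4
grip_force: 29.9
```

>>> {"name": "apply_moves", "arguments": {
  "series": "0 -0.005 0.004 0 1; 0 0 0 0 1; 0 0 0 0 1; 0 0 0 0 1"
}}

```text
time: 6.92
tool_pos: [610.7, 239.3, 11.7]
tcp_rot: [-180.0, 0.0, 96.4]
ft_force: [0.3, 0.6, -0.4]
finger_gap: 23.6
grip_force: 29.9
```

>>> {"name": "apply_moves", "arguments": {
  "series": "0 0 0.004 0 1; 0 0 0 0 1; 0 0 0 0 1; 0 0 0 0 1"
}}

```text
time: 7.25
tool_pos: [611.1, 239.4, 11.3]
tcp_rot: [180.0, -0.0, 96.4]
ft_force: [-3.2, -1.0, 5.7]
finger_gap: 23.7
grip_force: 30.7
```

>>> {"name": "apply_moves", "arguments": {
  "series": "0 0 0.003 0 1; 0 0 0 0 1; 0 0 0 0 1; 0 0 0 0 1"
}}

```text
time: 7.58
tool_pos: [611.2, 239.4, 11.3]
tcp_rot: [180.0, 0.0, 96.4]
ft_force: [-6.8, -1.0, 11.6]
finger_gap: 23.3
grip_force: 31.6
```

Contact is felt at about 11.3, as expected. Release and retreat.

>>> {"name": "apply_moves", "arguments": {
  "series": "0 0 -0.003 0 0; 0 0 0 0 0; 0 0 0 0 -0.5; 0 0 0 0 -1; 0 0 0 0 -1"
}}

```text
time: 8.0
tool_pos: [610.7, 239.2, 10.3]
tcp_rot: [-180.0, 0.0, 96.3]
ft_force: [0.4, 0.0, 0.1]
finger_gap: 77.3
grip_force: 0.0
```

>>> {"name": "apply_moves", "arguments": {
  "series": "0 0 0 0 -1; 0 0 -0.05 0 -1; 0 0 -0.12 0 -1; 0 0 -0.12 0 -1; 0 0 -0.13 0 -1"
}}

```text
time: 8.42
tool_pos: [610.0, 239.0, 138.0]
tcp_rot: [-179.9, 0.0, 96.3]
ft_force: [0.9, -0.1, 0.3]
finger_gap: 85.4
grip_force: 0.0
```

>>> {"name": "apply_moves", "arguments": {
  "series": "0 0 -0.13 0 -1; 0 0 -0.05 0 -1; 0 0 0 0 -1"
}}

```text
time: 8.67
tool_pos: [614.2, 240.3, 199.4]
tcp_rot: [179.3, -0.1, 96.3]
ft_force: [0.5, -0.4, 0.1]
finger_gap: 85.2
grip_force: 0.0
```

```bash
python3 - <<'E'
from h import *
np.set_printoptions(precision=1,suppress=True)
s,T,st=wrist();W=cloud(s,T);print(st['tool_pos'],st['tcp_rot'])
mm=(W[...,2]>30)&(W[...,2]<44)&(abs(W[...,0]-611)<60)&(abs(W[...,1]-240)<90);print('case',rect(W[mm][:,:2]),np.median(W[mm][:,2]))
mm=(W[...,2]>2)&(W[...,2]<44)&(abs(W[...,0]-611)<60)&(abs(W[...,1]-240)<90)
hsv=cv2.cvtColor(s['frame'],cv2.COLOR_BGR2HSV);mm&=(hsv[...,0]<30)
print('board+case',rect(W[mm][:,:2]))
s=snapshot('top');W=cloud(s)
roi=np.zeros(W.shape[:2],bool);roi[255:312,400:505]=1
l=roi&(W[...,2]>74)&(W[...,2]<88);k,lab,stt,ce=cv2.connectedComponentsWithStats(l.astype(np.uint8))
for i in range(1,k):
    if stt[i,4]>100: P=W[lab==i];print('mid',rect(P[:,:2]),np.median(P[:,2]),ce[i],P.mean(0),cv2.minEnclosingCircle(P[:,:2].astype(np.float32)))
l=roi&(W[...,2]>30)&(W[...,2]<110);print(rect(W[l][:,:2]))
go(st,410,-254,186,78.7)
E
```

```text
[614.2 240.3 199.4] [179.3  -0.1  96.3]
case [611.2 239.2 129.4  24.2 -83.4] 37.28177321534599
board+case [611.3 238.5 152.3  47.8 -83.5]
mid [ 413.3 -219.4   55.3   54.5   78.7] 80.51336263620067 [437.6 279.5] [ 413.2 -218.8   80.6] ((412.9870910644531, -219.01011657714844), 37.881019592285156)
mid [ 398.9 -289.3   56.4   54.1   89.7] 80.53372704698302 [473.  286.4] [ 399.1 -288.9   80.4] ((399.341552734375, -289.30718994140625), 28.78917694091797)
[ 406.3 -254.4  160.6   64.4   78.7]
shift [-1.6 -0.9  0. ] rows 13.01230835200642 twist 0.154 rows 2.4856624015392996
```

The case is on its board, within 1 mm and 1°. The square box is at (413.2,-219.1) with yaw 78.7, and the tin at (399.1,-289.1). Now back for the square box.

>>> {"name": "apply_moves", "arguments": {
  "series": "-0.06 -0.0342 0 0 -1; -0.114 -0.065 0 0 -1; -0.114 -0.065 0 0 -1; -0.114 -0.065 0 0 -1; -0.114 -0.065 0 0 -1"
}}

```text
time: 9.18
tool_pos: [537.9, 74.4, 188.3]
tcp_rot: [-179.8, -0.0, 96.4]
ft_force: [0.5, -0.8, 0.6]
finger_gap: 85.7
grip_force: 0.0
```

>>> {"name": "apply_moves", "arguments": {
  "series": "-0.114 -0.065 0 0 -1; -0.114 -0.065 0 0 -1; -0.114 -0.065 0 0 -1; -0.114 -0.065 0 0 -1; -0.114 -0.065 0 0 -1"
}}

```text
time: 9.6
tool_pos: [460.0, -106.1, 188.8]
tcp_rot: [-179.8, -0.1, 96.4]
ft_force: [0.8, 0.0, 0.2]
finger_gap: 85.7
grip_force: 0.0
```

>>> {"name": "apply_moves", "arguments": {
  "series": "-0.114 -0.065 0 0 -1; -0.114 -0.065 0 0 -1; -0.085 -0.048 0 0 -1; -0.0468 -0.0271 0 0 -1; 0 0 0 0.0513 -1"
}}

```text
time: 10.02
tool_pos: [410.5, -221.5, 188.8]
tcp_rot: [-179.8, -0.0, 90.4]
ft_force: [0.0, 0.8, 0.7]
finger_gap: 85.5
grip_force: 0.0
```

>>> {"name": "apply_moves", "arguments": {
  "series": "0 0 0 0.0513 -1; 0 0 0 0.0513 -1; 0 0 0 0 -1; 0 0 0 0 -1; 0 0 0 0 -1"
}}

```text
time: 10.43
tool_pos: [412.6, -218.7, 189.7]
tcp_rot: [-179.9, -0.0, 78.9]
ft_force: [-0.4, 0.1, -1.0]
finger_gap: 85.8
grip_force: 0.0
```

```bash
python3 - <<'E'
from h import *
np.set_printoptions(precision=1,suppress=True)
s,T,st=wrist();W=cloud(s,T);print(st['tool_pos'],st['tcp_rot'])
mm=(W[...,2]>74)&(W[...,2]<86);k,lab,stt,ce=cv2.connectedComponentsWithStats(mm.astype(np.uint8))
for i in range(1,k):
    if stt[i,4]>500: P=W[lab==i];print('mid',rect(P[:,:2]),np.median(P[:,2]))
go(st,413.2,-219.1,47,78.7)
E
```

```text
[ 412.6 -218.7  189.7] [-179.9   -0.    78.9]
mid [ 414.1 -221.2   55.5   54.6   79.4] 80.32075306980762
mid [ 400.  -291.3   56.6   56.4   46.8] 80.25992608863237
shift [-0.   0.   0.5] rows 0.01742299830710461 twist 0.0019 rows 0.03103455085156576
```

>>> {"name": "apply_moves", "arguments": {
  "series": "-0.0045 0.002 0.08 0 -1; 0 0 0.12 0 -1; 0 0 0.12 0 -1; 0 0 0.09 0 -1; 0 0 0.045 0 -1"
}}

```text
time: 10.9
tool_pos: [410.9, -218.7, 49.8]
tcp_rot: [-179.7, -0.1, 78.9]
ft_force: [-0.5, 0.5, -0.3]
finger_gap: 85.1
grip_force: 0.0
```

>>> {"name": "apply_moves", "arguments": {
  "series": "0 0 0.017 0 -1; 0 0 0 0 -1; 0 0 0 0 -1; 0 0 0 0 -1; 0 0 0 0 -1"
}}

```text
time: 11.32
tool_pos: [414.6, -221.4, 50.8]
tcp_rot: [179.8, 0.1, 78.7]
ft_force: [-0.4, -0.2, -0.4]
finger_gap: 85.5
grip_force: 0.0
```

>>> {"name": "apply_moves", "arguments": {
  "series": "0 0 0 0 1; 0 0 0 0 1; 0 0 0 0 1; 0 0 0 0 1; 0 0 0 0 1"
}}

```text
time: 11.73
tool_pos: [413.9, -221.0, 49.8]
tcp_rot: [179.9, 0.0, 78.7]
ft_force: [-0.1, 0.6, 5.6]
finger_gap: 53.6
grip_force: 32.8
```

>>> {"name": "apply_moves", "arguments": {
  "series": "0 0 0 0 1; 0 0 0 0 1; 0 0 0 0 1"
}}

```text
time: 11.98
tool_pos: [413.9, -221.0, 49.8]
tcp_rot: [179.9, 0.0, 78.7]
ft_force: [-0.6, 0.7, 6.8]
finger_gap: 53.7
grip_force: 32.8
```

>>> {"name": "apply_moves", "arguments": {
  "series": "0 0 -0.02 0 1; 0 0 -0.06 0 1; 0 0 -0.1 0 1; 0 0 -0.1 0 1; 0 0 -0.05 0 1"
}}

```text
time: 12.4
tool_pos: [414.3, -221.2, 151.6]
tcp_rot: [179.8, 0.1, 78.7]
ft_force: [1.4, -1.2, -0.6]
finger_gap: 53.6
grip_force: 32.2
```

>>> {"name": "apply_moves", "arguments": {
  "series": "0.0055 0.05 0 0 1; 0.015 0.12 0 0 1; 0.015 0.12 0 0 1; 0.015 0.12 0 0 1; 0.015 0.12 0 0 1"
}}

```text
time: 12.82
tool_pos: [574.4, -232.3, 147.7]
tcp_rot: [-180.0, -0.0, 78.7]
ft_force: [-0.8, -0.9, -0.8]
finger_gap: 53.8
grip_force: 32.2
```

>>> {"name": "apply_moves", "arguments": {
  "series": "0.009 0.06 0 0 1; 0.0035 0.03 0 0 1; 0 0 0 0 1; 0 0 0 0 1; 0 0 0 0 1"
}}

```text
time: 13.23
tool_pos: [599.4, -233.9, 147.6]
tcp_rot: [-179.9, -0.0, 78.7]
ft_force: [-0.1, 0.9, -1.6]
finger_gap: 53.8
grip_force: 32.5
```

```bash
python3 - <<'E'
from h import *
s,T,st=wrist();save('w3',s['frame']);print(st['tool_pos'],st['tcp_rot'],st['finger_gap'],st['grip_force']);go(st,601.0,-234.3,19,78.5)
W=cloud(s,T)
mm=(W[...,2]>120)&(W[...,2]<185)&(abs(W[...,0]-600)<28)&(abs(W[...,1]+210)<25);print(rect(W[mm][:,:2]),np.median(W[mm][:,2]))
E
```

```text
[ 599.43642803 -233.92791489  147.58752463] [-1.79919610e+02 -1.28614893e-02  7.87057193e+01] 53.84620922646616 32.483147978782654
shift [-2.000e-04  5.400e-03  4.286e-01] rows 0.039105476747248645 twist 0.0018 rows 0.02897455179185701
[ 600.  -218.4   56.    33.1   -0. ] 177.83285802738285
```

View pics/w3.png

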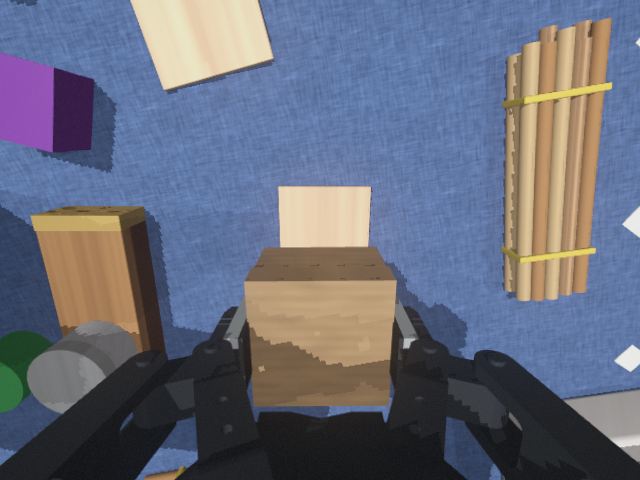

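The box is held level over the square board, whose far edge is centred at (324,187). Lower it.

>>> {"name": "apply_moves", "arguments": {
  "series": "0 0.004 0.06 0 1; 0 0 0.12 0 1; 0 0 0.12 0 1; 0 0 0.08 0 1; 0 0 0.03 0 1"
}}

```text
time: 13.7
tool_pos: [597.4, -232.9, 20.0]
tcp_rot: [-179.6, -0.1, 78.7]
ft_force: [-0.9, -0.3, -1.4]
finger_gap: 53.0
grip_force: 32.4
```

>>> {"name": "apply_moves", "arguments": {
  "series": "0 0 0.012 0 1; 0 0 0 0 1; 0 0 0 0 1; 0 0 0 0 1"
}}

```text
time: 14.03
tool_pos: [603.3, -235.2, 24.3]
tcp_rot: [179.8, 0.1, 78.7]
ft_force: [1.4, 0.1, -1.8]
finger_gap: 53.5
grip_force: 32.4
```

>>> {"name": "apply_moves", "arguments": {
  "series": "0 0 0.004 0 1; 0 0 0 0 1; 0 0 0 0 1; 0 0 0 0 1"
}}

```text
time: 14.37
tool_pos: [601.8, -234.4, 20.7]
tcp_rot: [180.0, 0.0, 78.7]
ft_force: [0.3, -1.1, -1.8]
finger_gap: 53.6
grip_force: 32.4
```

>>> {"name": "apply_moves", "arguments": {
  "series": "0 0 0.004 0 1; 0 0 0 0 1; 0 0 0 0 1; 0 0 0 0 1"
}}

```text
time: 14.7
tool_pos: [601.5, -234.3, 18.9]
tcp_rot: [-180.0, -0.0, 78.7]
ft_force: [0.5, 0.3, -1.4]
finger_gap: 53.4
grip_force: 32.4
```

>>> {"name": "apply_moves", "arguments": {
  "series": "0 0 0.004 0 1; 0 0 0 0 1; 0 0 0 0 1; 0 0 0 0 1"
}}

```text
time: 15.03
tool_pos: [601.5, -234.3, 17.8]
tcp_rot: [-180.0, -0.0, 78.7]
ft_force: [-0.4, -0.2, -1.8]
finger_gap: 53.5
grip_force: 32.4
```

>>> {"name": "apply_moves", "arguments": {
  "series": "0 0 0.003 0 1; 0 0 0 0 1; 0 0 0 0 1; 0 0 0 0 1"
}}

```text
time: 15.37
tool_pos: [601.5, -234.3, 16.9]
tcp_rot: [-180.0, -0.0, 78.7]
ft_force: [-0.3, -0.3, -2.0]
finger_gap: 53.6
grip_force: 32.5
```

>>> {"name": "apply_moves", "arguments": {
  "series": "0 0 0.003 0 1; 0 0 0 0 1; 0 0 0 0 1; 0 0 0 0 1"
}}

```text
time: 15.7
tool_pos: [601.7, -234.4, 16.8]
tcp_rot: [180.0, 0.0, 78.7]
ft_force: [-3.3, 1.8, 5.6]
finger_gap: 53.6
grip_force: 33.3
```

>>> {"name": "apply_moves", "arguments": {
  "series": "0 0 -0.003 0 -0.5; 0 0 0 0 -0.7; 0 0 0 0 -1; 0 0 0 0 -1; 0 0 -0.03 0 -1"
}}

```text
time: 16.12
tool_pos: [600.0, -233.6, 23.9]
tcp_rot: [-179.8, -0.1, 78.7]
ft_force: [0.2, 0.4, -0.9]
finger_gap: 85.0
grip_force: 0.0
```

>>> {"name": "apply_moves", "arguments": {
  "series": "0 0 -0.08 0 -1; 0 0 -0.12 0 -1; 0 0 -0.12 0 -1; 0 0 -0.12 0 -1; 0 0 -0.08 0 -1"
}}

```text
time: 16.53
tool_pos: [602.8, -234.9, 187.3]
tcp_rot: [179.7, 0.1, 78.7]
ft_force: [0.3, -0.1, 1.5]
finger_gap: 85.5
grip_force: 0.0
```

>>> {"name": "apply_moves", "arguments": {
  "series": "-0.025 -0.05 0 0 -1; -0.055 -0.11 0 0 -1; -0.055 -0.11 0 0 -1; -0.055 -0.11 0 0 -1; -0.055 -0.11 0 0 -1"
}}

```text
time: 16.95
tool_pos: [441.6, -277.7, 182.5]
tcp_rot: [180.0, 0.0, 78.8]
ft_force: [-0.4, -0.5, -0.5]
finger_gap: 85.4
grip_force: 0.0
```

>>> {"name": "apply_moves", "arguments": {
  "series": "-0.045 -0.09 0 0 -1; -0.0247 -0.044 0 0 -1; 0 0 0 0 -1; 0 0 0 0 -1; 0 0 0 0 -1"
}}

```text
time: 17.37
tool_pos: [400.2, -290.3, 182.6]
tcp_rot: [179.9, 0.0, 78.7]
ft_force: [0.4, 0.3, 0.5]
finger_gap: 85.5
grip_force: 0.0
```

```bash
python3 - <<'E'
from h import *
np.set_printoptions(precision=1,suppress=True)
s,T,st=wrist();save('w4',s['frame']);W=cloud(s,T);print(st['tool_pos'],st['tcp_rot'])
def comps(W,n,a,b,box,mn):
    mm=(W[...,2]>a)&(W[...,2]<b)&(abs(W[...,0]-box[0])<box[2])&(abs(W[...,1]-box[1])<box[3]);k,lab,stt,ce=cv2.connectedComponentsWithStats(mm.astype(np.uint8))
    for i in range(1,k):
        if stt[i,4]>mn: P=W[lab==i];print(n,rect(P[:,:2]),np.median(P[:,2]))
comps(W,'w tin',74,86,(400,-290,60,60),500);comps(W,'w long',30,90,(406,-255,60,95),500)
comps(W,'w sq',40,54,(600,-234,60,60),300)
W=cloud(snapshot('top'));comps(W,'t sq',40,54,(600,-234,60,60),100);comps(W,'t tin',74,86,(400,-290,60,60),50)
go(st,399.6,-290.2,50,78.7)
E
```

```text
[ 400.2 -290.3  182.6] [179.9   0.   78.7]
w tin [ 400.  -291.4   56.6   56.2   81. ] 80.32070268949158
w long [ 407.1 -256.2  160.    64.1   78.7] 38.69144228936187
w sq [ 602.  -234.7   57.4   54.7  -11.6] 47.338766879544494
t sq [ 600.7 -232.8   55.3   54.7  -11.2] 47.322802091185395
t tin [ 402.7 -284.6   55.8   44.   -39.2] 80.45365293312489
shift [-0.  -0.   0.4] rows 0.014929393085216831 twist 0.0 rows 0.00015050394748112935
```

The square box is on its board, about 1 mm off and 0.3° out. Now the tin.

>>> {"name": "apply_moves", "arguments": {
  "series": "-0.001 0 0.07 0 -1; 0 0 0.12 0 -1; 0 0 0.12 0 -1; 0 0 0.08 0 -1; 0 0 0.036 0 -1"
}}

```text
time: 17.88
tool_pos: [397.9, -288.0, 49.8]
tcp_rot: [-179.7, -0.2, 78.8]
ft_force: [0.4, 0.6, -0.1]
finger_gap: 85.0
grip_force: 0.0
```

>>> {"name": "apply_moves", "arguments": {
  "series": "0 0 0.014 0 -1; 0 0 0 0 -1; 0 0 0 0 -1; 0 0 0 0 -1; 0 0 0 0 -1"
}}

```text
time: 18.3
tool_pos: [400.7, -291.6, 51.9]
tcp_rot: [179.8, 0.1, 78.7]
ft_force: [0.4, -0.6, -1.5]
finger_gap: 85.4
grip_force: 0.0
```

>>> {"name": "apply_moves", "arguments": {
  "series": "0 0 0 0 1; 0 0 0 0 1; 0 0 0 0 1; 0 0 0 0 1; 0 0 0 0 1"
}}

```text
time: 18.72
tool_pos: [399.8, -290.9, 50.7]
tcp_rot: [179.9, 0.0, 78.7]
ft_force: [-1.3, 1.3, 5.5]
finger_gap: 55.3
grip_force: 31.4
```

>>> {"name": "apply_moves", "arguments": {
  "series": "0 0 0 0 1; 0 0 0 0 1; 0 0 0 0 1"
}}

```text
time: 18.97
tool_pos: [399.8, -290.9, 50.7]
tcp_rot: [179.9, 0.0, 78.7]
ft_force: [-0.8, 0.9, 6.5]
finger_gap: 55.2
grip_force: 31.5
```

>>> {"name": "apply_moves", "arguments": {
  "series": "0 0 -0.02 0 1; 0 0 -0.06 0 1; 0 0 -0.1 0 1; 0 0 -0.1 0 1; 0 0 -0.05 0 1"
}}

```text
time: 19.38
tool_pos: [400.3, -291.4, 152.7]
tcp_rot: [179.8, 0.1, 78.7]
ft_force: [1.1, -0.4, -0.8]
finger_gap: 55.2
grip_force: 32.2
```

>>> {"name": "apply_moves", "arguments": {
  "series": "0.06 -0.0137 0 0 1; 0.125 -0.0285 0 0 1; 0.125 -0.0285 0 0 1; 0.125 -0.0285 0 0 1; 0.125 -0.0285 0 0 1"
}}

```text
time: 19.8
tool_pos: [394.0, -116.8, 148.8]
tcp_rot: [-180.0, -0.0, 78.7]
ft_force: [1.2, 0.7, -1.3]
finger_gap: 55.2
grip_force: 32.2
```

>>> {"name": "apply_moves", "arguments": {
  "series": "0.125 -0.0285 0 0 1; 0.125 -0.0285 0 0 1; 0.125 -0.0285 0 0 1; 0.125 -0.0285 0 0 1; 0.125 -0.0285 0 0 1"
}}

```text
time: 20.22
tool_pos: [388.8, 75.7, 149.1]
tcp_rot: [180.0, -0.0, 78.7]
ft_force: [1.5, -0.1, -1.4]
finger_gap: 55.0
grip_force: 32.2
```

>>> {"name": "apply_moves", "arguments": {
  "series": "0.125 -0.0285 0 0 1; 0.125 -0.0285 0 0 1; 0.125 -0.0285 0 0 1; 0.125 -0.0285 0 0 1; 0.1 -0.0226 0 0 1"
}}

```text
time: 20.63
tool_pos: [383.7, 261.1, 149.0]
tcp_rot: [-180.0, -0.0, 78.8]
ft_force: [1.6, -0.1, -0.8]
finger_gap: 54.8
grip_force: 32.2
```

>>> {"name": "apply_moves", "arguments": {
  "series": "0.0662 -0.015 0 0 1; 0 0 0 0 1; 0 0 0 0 1; 0 0 0 0 1"
}}

```text
time: 20.97
tool_pos: [383.7, 278.3, 148.6]
tcp_rot: [-180.0, 0.1, 78.7]
ft_force: [0.3, 0.5, -1.5]
finger_gap: 54.9
grip_force: 32.2
```

```bash
python3 - <<'E'
from h import *
s,T,st=wrist();save('w5',s['frame']);print(st['tool_pos'],st['tcp_rot'],st['finger_gap'],st['grip_force']);go(st,384.5,278.5,20,78.7)
E
```

```text
[383.6838687  278.31714149 148.6347645 ] [-1.79964727e+02  6.01487276e-02  7.87401423e+01] 54.93374633078139 32.23336458206177
shift [0.0011 0.0025 0.4288] rows 0.020349529636528318 twist 0.0004 rows 0.005653838149726198
```

View pics/w5.png

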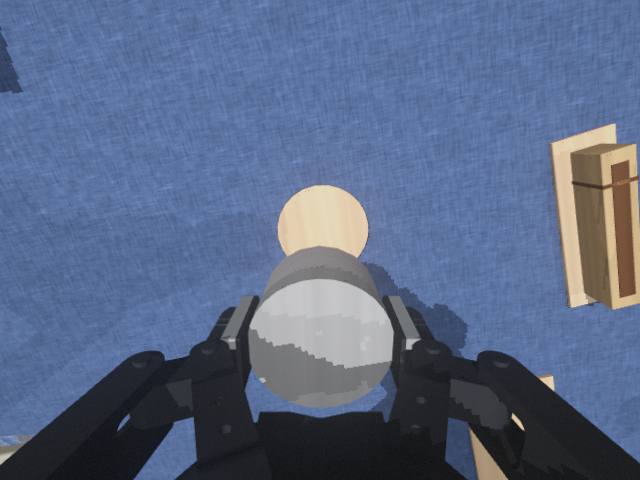

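The tin hangs level over the round board, whose far edge is at (323,186), centred. Lower it.

>>> {"name": "apply_moves", "arguments": {
  "series": "0.001 0.001 0.06 0 1; 0 0 0.12 0 1; 0 0 0.12 0 1; 0 0 0.08 0 1; 0 0 0.03 0 1"
}}

```text
time: 21.43
tool_pos: [381.7, 276.2, 21.8]
tcp_rot: [-179.7, 0.3, 78.6]
ft_force: [-0.6, 0.6, -1.2]
finger_gap: 54.8
grip_force: 32.3
```

>>> {"name": "apply_moves", "arguments": {
  "series": "0 0 0.016 0 1; 0 0 0 0 1; 0 0 0 0 1; 0 0 0 0 1; 0 0 0 0 1"
}}

```text
time: 21.85
tool_pos: [385.9, 279.8, 23.0]
tcp_rot: [179.9, -0.1, 78.7]
ft_force: [0.3, -0.2, -0.7]
finger_gap: 55.3
grip_force: 32.3
```

>>> {"name": "apply_moves", "arguments": {
  "series": "0 0 0.004 0 1; 0 0 0 0 1; 0 0 0 0 1; 0 0 0 0 1"
}}

```text
time: 22.18
tool_pos: [384.4, 279.2, 20.1]
tcp_rot: [180.0, -0.0, 78.7]
ft_force: [0.1, 0.4, -1.5]
finger_gap: 55.5
grip_force: 32.3
```

>>> {"name": "apply_moves", "arguments": {
  "series": "0 0 0.003 0 1; 0 0 0 0 1; 0 0 0 0 1; 0 0 0 0 1"
}}

```text
time: 22.52
tool_pos: [384.3, 279.1, 19.0]
tcp_rot: [-180.0, 0.0, 78.7]
ft_force: [-0.5, -0.2, -1.4]
finger_gap: 55.1
grip_force: 32.3
```

>>> {"name": "apply_moves", "arguments": {
  "series": "0 0 0.003 0 1; 0 0 0 0 1; 0 0 0 0 1; 0 0 0 0 1"
}}

```text
time: 22.85
tool_pos: [384.4, 279.1, 18.1]
tcp_rot: [-180.0, 0.0, 78.7]
ft_force: [0.2, 0.3, -0.7]
finger_gap: 54.9
grip_force: 32.3
```

>>> {"name": "apply_moves", "arguments": {
  "series": "0 0 0.003 0 1; 0 0 0 0 1; 0 0 0 0 1; 0 0 0 0 1"
}}

```text
time: 23.18
tool_pos: [384.5, 279.2, 17.7]
tcp_rot: [180.0, -0.0, 78.7]
ft_force: [-3.0, -0.9, 4.9]
finger_gap: 55.2
grip_force: 32.6
```

>>> {"name": "apply_moves", "arguments": {
  "series": "0 0 0.0015 0 1; 0 0 0 0 1; 0 0 0 0 1; 0 0 0 0 1"
}}

```text
time: 23.52
tool_pos: [384.5, 279.2, 17.7]
tcp_rot: [180.0, 0.0, 78.7]
ft_force: [-5.1, -1.9, 11.3]
finger_gap: 55.1
grip_force: 33.5
```

>>> {"name": "apply_moves", "arguments": {
  "series": "0 0 -0.004 0 -0.5; 0 0 0 0 -0.7; 0 0 0 0 -1; 0 0 0 0 -1; 0 0 -0.03 0 -1"
}}

```text
time: 23.93
tool_pos: [383.0, 278.3, 25.5]
tcp_rot: [-179.9, 0.1, 78.7]
ft_force: [-1.1, -0.6, 0.1]
finger_gap: 85.4
grip_force: 0.0
```

>>> {"name": "apply_moves", "arguments": {
  "series": "0 0 -0.08 0 -1; 0 0 -0.12 0 -1; 0 0 -0.12 0 -1; 0 0 -0.12 0 -1; 0 0 -0.08 0 -1"
}}

```text
time: 24.35
tool_pos: [385.3, 279.7, 187.6]
tcp_rot: [179.8, -0.2, 78.7]
ft_force: [1.5, 0.0, 0.1]
finger_gap: 85.5
grip_force: 0.0
```

>>> {"name": "apply_moves", "arguments": {
  "series": "-0.06 0.0146 0 0 -1; -0.126 0.0307 0 0 -1; -0.126 0.0307 0 0 -1; -0.126 0.0307 0 0 -1; -0.126 0.0307 0 0 -1"
}}

```text
time: 24.77
tool_pos: [391.4, 103.7, 183.7]
tcp_rot: [179.9, -0.0, 78.8]
ft_force: [1.3, -0.4, 0.2]
finger_gap: 85.3
grip_force: 0.0
```

>>> {"name": "apply_moves", "arguments": {
  "series": "-0.126 0.0307 0 0 -1; -0.126 0.0307 0 0 -1; -0.126 0.0307 0 0 -1; -0.126 0.0307 0 0 -1; -0.126 0.0307 0 0 -1"
}}

```text
time: 25.18
tool_pos: [399.6, -91.2, 183.9]
tcp_rot: [179.9, 0.0, 78.7]
ft_force: [1.3, 0.3, -0.3]
finger_gap: 84.9
grip_force: 0.0
```

>>> {"name": "apply_moves", "arguments": {
  "series": "-0.126 0.0307 0 0 -1; -0.126 0.0307 0 0 -1; -0.126 0.0307 0 0 -1; -0.1 0.024 0 0 -1; -0.0606 0.0147 0 0 -1"
}}

```text
time: 25.6
tool_pos: [406.2, -258.7, 183.7]
tcp_rot: [180.0, 0.1, 78.6]
ft_force: [0.8, 0.2, -0.5]
finger_gap: 85.3
grip_force: 0.0
```

>>> {"name": "apply_moves", "arguments": {
  "series": "0 0 0 0 -1; 0 0 0 0 -1; 0 0 0 0 -1"
}}

```text
time: 25.85
tool_pos: [406.6, -254.8, 183.1]
tcp_rot: [-180.0, -0.0, 78.7]
ft_force: [-0.6, 0.4, -0.1]
finger_gap: 85.4
grip_force: 0.0
```

```bash
cat >> h.py <<'E'
def comps(W,n,a,b,box,mn):
    mm=(W[...,2]>a)&(W[...,2]<b)&(abs(W[...,0]-box[0])<box[2])&(abs(W[...,1]-box[1])<box[3]);k,lab,stt,ce=cv2.connectedComponentsWithStats(mm.astype(np.uint8))
    for i in range(1,k):
        if stt[i,4]>mn: P=W[lab==i];print(n,rect(P[:,:2]),np.median(P[:,2]))
E
python3 - <<'E'
from h import *
np.set_printoptions(precision=1,suppress=True)
s,T,st=wrist();W=cloud(s,T);print(st['tool_pos'],st['tcp_rot'])
comps(W,'w long',30,46,(406,-255,60,95),500)
s=snapshot('top');save('t5',s['frame']);W=cloud(s);comps(W,'t tin',40,54,(384,279,60,60),50);comps(W,'t long',30,46,(406,-255,60,95),50)
go(st,406.7,-255.3,14,78.7)
E
```

```text
[ 406.6 -254.8  183.1] [-180.    -0.    78.7]
w long [ 406.9 -256.9  159.3   64.3   78.7] 38.19614146321197
t tin [384.7 279.8  56.   54.1  89.8] 48.34901657625778
t long [ 412.  -225.7  102.3   64.3   78.6] 38.326467066933674
shift [-0.   0.   0.6] rows 0.013187065405032207 twist 0.0 rows 0.0007973662927100468
```

The tin is on its board (384.7,279.8; top at 48). Now the long box.

>>> {"name": "apply_moves", "arguments": {
  "series": "-0.002 0 0.08 0 -1; 0 0 0.12 0 -1; 0 0 0.12 0 -1; 0 0 0.12 0 -1; 0 0 0.07 0 -1",
  "squeeze": 50
}}

```text
time: 26.37
tool_pos: [405.0, -253.3, 26.4]
tcp_rot: [-179.8, -0.1, 78.8]
ft_force: [0.1, 0.8, -0.3]
finger_gap: 85.6
grip_force: 0.0
```

>>> {"name": "apply_moves", "arguments": {
  "series": "0 0 0.03 0 -1; 0 0 0.02 0 -1; 0 0 0 0 -1; 0 0 0 0 -1; 0 0 0 0 -1"
}}

```text
time: 26.78
tool_pos: [408.1, -256.9, 17.0]
tcp_rot: [179.8, 0.1, 78.7]
ft_force: [0.5, -0.6, 0.5]
finger_gap: 85.6
grip_force: 0.0
```

>>> {"name": "apply_moves", "arguments": {
  "series": "0 0 0 0 1; 0 0 0 0 1; 0 0 0 0 1; 0 0 0 0 1; 0 0 0 0 1"
}}

```text
time: 27.2
tool_pos: [407.6, -256.8, 16.6]
tcp_rot: [179.9, 0.1, 78.7]
ft_force: [-0.6, 1.3, 6.5]
finger_gap: 62.8
grip_force: 55.3
```

>>> {"name": "apply_moves", "arguments": {
  "series": "0 0 0 0 1; 0 0 0 0 1; 0 0 0 0 1"
}}

```text
time: 27.45
tool_pos: [407.6, -256.8, 16.6]
tcp_rot: [179.9, 0.1, 78.7]
ft_force: [-1.3, 0.3, 7.0]
finger_gap: 63.0
grip_force: 55.3
```

>>> {"name": "apply_moves", "arguments": {
  "series": "0 0 -0.02 0 1; 0 0 -0.06 0 1; 0 0 -0.1 0 1; 0 0 -0.1 0 1; 0 0 -0.08 0 1"
}}

```text
time: 27.87
tool_pos: [406.5, -256.0, 125.1]
tcp_rot: [180.0, 0.0, 78.7]
ft_force: [0.6, -0.3, -3.2]
finger_gap: 62.9
grip_force: 56.7
```

>>> {"name": "apply_moves", "arguments": {
  "series": "0 0 -0.02 -0.0422 1; 0 0 0 -0.0422 1; 0 0 0 -0.0421 1; 0 0 0 0 1; 0.05 0.03 0 0 1"
}}

```text
time: 28.28
tool_pos: [413.7, -242.0, 129.0]
tcp_rot: [-179.9, 0.1, 93.0]
ft_force: [-0.6, -0.4, -3.3]
finger_gap: 62.9
grip_force: 56.6
```

>>> {"name": "apply_moves", "arguments": {
  "series": "0.11 0.067 0 0 1; 0.11 0.067 0 0 1; 0.11 0.067 0 0 1; 0.11 0.067 0 0 1; 0.11 0.067 0 0 1"
}}

```text
time: 28.7
tool_pos: [506.0, -68.4, 128.8]
tcp_rot: [-180.0, -0.0, 93.0]
ft_force: [1.7, -0.3, -4.2]
finger_gap: 62.9
grip_force: 56.6
```

>>> {"name": "apply_moves", "arguments": {
  "series": "0.11 0.067 0 0 1; 0.065 0.04 0 0 1; 0.032 0.0195 0 0 1; 0 0 0 0 1; 0 0 0 0 1"
}}

```text
time: 29.12
tool_pos: [539.8, -6.1, 128.5]
tcp_rot: [-179.9, 0.0, 93.2]
ft_force: [-0.9, -0.6, -4.0]
finger_gap: 62.7
grip_force: 56.7
```

>>> {"name": "apply_moves", "arguments": {
  "series": "0 0 0 0 1; 0 0 0 0 1"
}}

```text
time: 29.28
tool_pos: [539.7, -7.3, 128.8]
tcp_rot: [-180.0, 0.0, 93.1]
ft_force: [-0.4, -0.2, -2.4]
finger_gap: 62.6
grip_force: 56.7
```

```bash
python3 - <<'E'
from h import *
s,T,st=wrist();save('w6',s['frame']);print(st['tool_pos'],st['tcp_rot'],st['finger_gap'],st['grip_force']);go(st,540.7,-6,25,93.2)
E
```

```text
[539.67312233  -7.3298143  128.82066336] [-1.79961713e+02  1.65830686e-02  9.30832043e+01] 62.63922391841488 56.68497025966644
shift [0.0042 0.0037 0.3461] rows 0.04087941582122362 twist -0.001 rows 0.016450099979547113
```

View pics/w6.png

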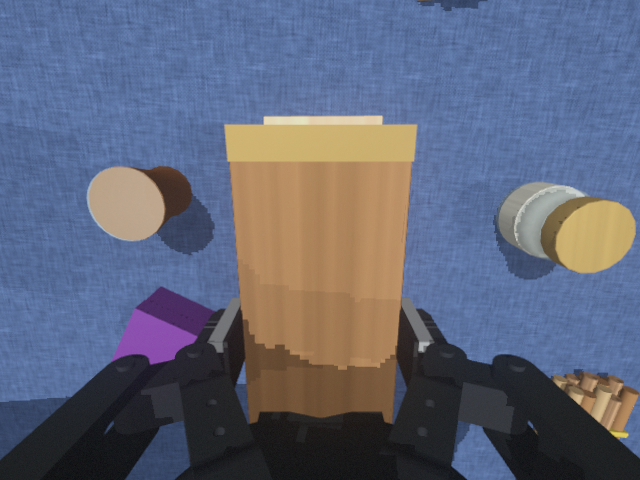

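The long box is straight over its board, with the board's edge at (323,120). Glass and jar are well clear. Lower it.

>>> {"name": "apply_moves", "arguments": {
  "series": "0.004 0.003 0.06 0 1; 0 0 0.1 0 1; 0 0 0.1 0 1; 0 0 0.05 0 1; 0 0 0.02 0 1"
}}

```text
time: 29.75
tool_pos: [538.1, -5.5, 26.5]
tcp_rot: [-179.7, -0.0, 93.1]
ft_force: [-0.4, 0.5, -4.2]
finger_gap: 63.1
grip_force: 56.6
```

>>> {"name": "apply_moves", "arguments": {
  "series": "0 0 0.008 0 1; 0 0 0 0 1; 0 0 0 0 1; 0 0 0 0 1; 0 0 0 0 1"
}}

```text
time: 30.17
tool_pos: [542.3, -4.9, 29.2]
tcp_rot: [179.8, 0.0, 93.2]
ft_force: [0.4, 0.2, -2.6]
finger_gap: 62.6
grip_force: 56.6
```

>>> {"name": "apply_moves", "arguments": {
  "series": "0 0 0.004 0 1; 0 0 0 0 1; 0 0 0 0 1; 0 0 0 0 1"
}}

```text
time: 30.5
tool_pos: [541.1, -4.7, 26.4]
tcp_rot: [180.0, -0.0, 93.2]
ft_force: [-0.3, 0.1, -3.1]
finger_gap: 62.7
grip_force: 56.7
```

>>> {"name": "apply_moves", "arguments": {
  "series": "0 0 0.004 0 1; 0 0 0 0 1; 0 0 0 0 1; 0 0 0 0 1"
}}

```text
time: 30.83
tool_pos: [541.0, -4.8, 25.1]
tcp_rot: [-180.0, -0.0, 93.2]
ft_force: [0.0, 0.5, -3.1]
finger_gap: 62.8
grip_force: 56.7
```

>>> {"name": "apply_moves", "arguments": {
  "series": "0 0 0.005 0 1; 0 0 0 0 1; 0 0 0 0 1; 0 0 0 0 1"
}}

```text
time: 31.17
tool_pos: [541.1, -4.8, 23.7]
tcp_rot: [-180.0, -0.0, 93.2]
ft_force: [-0.4, 0.0, -3.9]
finger_gap: 62.7
grip_force: 56.7
```

>>> {"name": "apply_moves", "arguments": {
  "series": "0 0 0.004 0 1; 0 0 0 0 1; 0 0 0 0 1; 0 0 0 0 1"
}}

```text
time: 31.5
tool_pos: [541.1, -4.8, 22.5]
tcp_rot: [-180.0, 0.0, 93.2]
ft_force: [0.7, -0.3, -3.3]
finger_gap: 63.2
grip_force: 56.7
```

>>> {"name": "apply_moves", "arguments": {
  "series": "0 0 0.003 0 1; 0 0 0 0 1; 0 0 0 0 1; 0 0 0 0 1"
}}

```text
time: 31.83
tool_pos: [541.2, -4.8, 21.7]
tcp_rot: [180.0, 0.0, 93.2]
ft_force: [-0.2, 0.6, -2.8]
finger_gap: 62.8
grip_force: 56.8
```

>>> {"name": "apply_moves", "arguments": {
  "series": "0 0 0.003 0 1; 0 0 0 0 1; 0 0 0 0 1; 0 0 0 0 1"
}}

```text
time: 32.17
tool_pos: [541.2, -4.8, 21.6]
tcp_rot: [180.0, 0.0, 93.2]
ft_force: [-5.4, 0.2, 6.4]
finger_gap: 63.0
grip_force: 58.0
```

>>> {"name": "apply_moves", "arguments": {
  "series": "0 0 -0.004 0 -0.7; 0 0 0 0 -0.8; 0 0 0 0 -1; 0 0 0 0 -1; 0 0 -0.03 0 -1"
}}

```text
time: 32.58
tool_pos: [539.6, -4.6, 29.4]
tcp_rot: [-179.8, -0.0, 93.2]
ft_force: [0.9, 0.9, 0.4]
finger_gap: 85.2
grip_force: 0.0
```

>>> {"name": "apply_moves", "arguments": {
  "series": "0 0 -0.08 0 -1; 0 0 -0.12 0 -1; 0 0 -0.12 0 -1; 0 0 -0.12 0 -1; 0 0 -0.12 0 -1"
}}

```text
time: 33.0
tool_pos: [540.8, -4.7, 201.4]
tcp_rot: [180.0, 0.0, 93.2]
ft_force: [1.0, 0.8, -0.2]
finger_gap: 85.4
grip_force: 0.0
```

>>> {"name": "apply_moves", "arguments": {
  "series": "-0.1 0 -0.05 0 -1; -0.1 0 0 0 -1; -0.1 0 0 0 -1; 0 0 0 0 -1; 0 0 0 0 -1"
}}

```text
time: 33.42
tool_pos: [546.1, -96.0, 214.5]
tcp_rot: [180.0, 0.0, 93.1]
ft_force: [-0.5, -0.0, 0.5]
finger_gap: 85.5
grip_force: 0.0
```

>>> {"name": "apply_moves", "arguments": {
  "series": "0 0 0 0 -1; 0 0 0 0 -1; 0 0 0 0 -1"
}}

```text
time: 33.67
tool_pos: [546.1, -93.6, 213.9]
tcp_rot: [-180.0, -0.0, 93.3]
ft_force: [0.7, 1.1, -0.0]
finger_gap: 85.5
grip_force: 0.0
```

```bash
python3 - <<'E'
from h import *
np.set_printoptions(precision=1,suppress=True)
s,T,st=wrist();W=cloud(s,T);print(st['tool_pos'],st['tcp_rot'],st['qd'])
comps(W,'w long',36,50,(541,-6,65,95),500)
comps(W,'w board+long',2.5,50,(541,-6,55,100),500)
s=snapshot('top');save('t6',s['frame']);W=cloud(s)
for n,a,b,c in(('tin',40,54,(384,279,60,60)),('case',30,44,(611,240,60,90)),('sq',40,54,(600,-234,60,60)),('long',36,50,(541,-6,60,95)),('glass',50,66,(414,22,40,40)),('jar',65,80,(694,18,40,40))): comps(W,n,a,b,c,50)
save('s6',snapshot('scene')['frame'])
E
```

```text
[546.1 -93.6 213.9] [-180.    -0.    93.3] [ 0.1  0.  -0.1 -0.  -0.  -0.1]
w long [541.2  -4.6 159.   64.3 -86.7] 43.226152550656565
w board+long [541.6  -7.8 183.9  88.1 -86.6] 42.97190063366526
tin [384.7 279.4  56.5  54.1 -89.9] 48.22351682109752
case [610.7 239.8 130.   25.3 -83.7] 37.66072377142393
long [543.4 -56.8  64.7  52.7   2.7] 43.60892490859783
long [538.5  33.9  85.6  64.8 -86.9] 43.773093075654515
glass [419.8  39.8  38.4  12.6 -15.4] 60.28208808123577
jar [702.7  19.7  46.9  43.9   1.2] 71.99903576336965
```

View pics/s6.png

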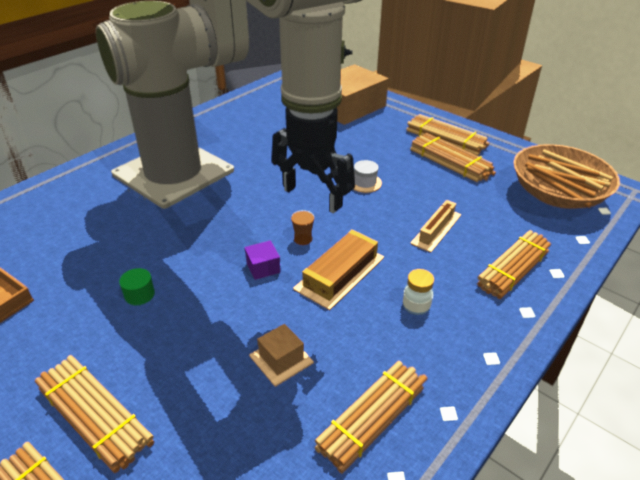

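The scene view shows all four goods on their boards. Glass (302,227) and jar (419,292) stand unmoved, and the arm is clear. The worst measured offset is about 3 mm, on the long box along its length. Handing in.

```bash
python3 -c "
from bench import hand_in
print(hand_in())"
```

```text
the job is handed in; nothing more can be done
None
```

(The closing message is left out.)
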